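Close the swing link and tighten its nut with the reversible ratchet

ROBOT

A 6-joint arm with a two-finger parallel gripper is mounted at the origin on a cart in front of the work surface, level with it; the furniture and walls round the work are solid. World frame = base frame: x ahead of the robot, y to its left, z up, the work surface at z = 0. Lengths are in m, angles in rad, forces in N, time in s.
With the tool pointing down it reaches from about 0.275 to 0.725 m from the base axis. Payload 15.9 kg.
Tool frame: the origin (TCP) lies on the centre line of the jaws, within the pads' length; the fingertips stand 25 mm ahead of it and the grasp point (between the pads) lies 6 mm ahead of it (tcp_to_tips is the distance from the TCP to the fingertips, in m); z points along the fingers, y is the line along which they close (so a half turn about z gives the same grasp; the last joint's range is limited). The gripper opens to 85 mm and grips with 20 to 120 N. Pads are 22 mm wide; open, the fingers measure 114 mm over their backs; the gripper's body (76 mm by 85 mm) begins 54 mm behind the grasp point. The pads swing forward as they close: fully open they stand 13 mm farther back than shut.
Start: joints at [1.144, 0.213, -0.034, 1.323, 0, 1.571], TCP at [0.207, 0.455, 0.256] pointing down, gripper open.
Joint ranges: [-2.98, 2.98], [-0.74, 1.72], [-1.14, 1.35], [-2.1, 2.04], [-1.57, 1.44], [-3.14, 3.14]. Speed limits (rad/s): [1.89, 1.89, 2.39, 2.57, 3.14, 3.14].

INTERFACE

Orientations are given as a 3x3 rotation matrix whose columns are the frame's x, y, z axes.
In Python, from plant import * gives the robot as it stands.
- The arm moves only by the tool jog_arm, never from a script. Its argument "motion" is a list of rows, each an object of numbers: "tx", "ty", "tz": the shift along the tool's x, y, z in units of 25 mm (1.0 is 25 mm); "ax", "ay", "az": the turn, a rotation vector about the tool's x, y, z in units of 6 degrees (1.0 is 6 degrees); "hand": the closure in counts, from 0 (fully open) to 255 (shut). In form: [{"tx": .., "ty": .., "tz": .., "ax": .., "ay": .., "az": .., "hand": ..}, ...]. A call has 1 to 20 rows; each row shifts and turns the commanded pose from where the row before left it, along the tool's axes as they then stand; what a row does not reach is not made up. A row lasts 1/12 s, in which the tool goes at most 41.7 mm and 7.16 degrees, less where a joint would pass 70% of its speed; a pose out of reach is approached as far as the arm can. A call is refused whole if a number of a shift passes 1 or a number of a turn 1, either way. A call with a gripper value outside its range is refused whole. The fingers move at their own pace and stop on an object; the grip force is fixed at half the most. Time passes only in rows, so rows that do not move let the fingers close. It gives the time, the measured TCP pose, the force, the opening and the grip force at its end, in the units of the state.
- get_obs(): the state, without advancing time (a new reading comes with each control period).
- capture(name): name is "scene" or "top"; returns a dict with "frame" (480x640x3 uint8, red, green, blue), "vertical_fov" (degrees; the focal length in pixels is half the picture's height over the tangent of half this angle, whatever the lens; pixels are square), "cx", "cy" (the principal point, pixels), "eye" and "attitude" of the camera in the world. Camera axes: x right, y down, z forward; pixel columns grow to the right and rows downward; lengths in m; the calibration is good to about 2 mm. A picture is of the moment at which its call begins. There is no depth.
- job_done(): hands the job in; it is judged then, once.
The state is a dict: "time_s": time; "joint_positions": joint angles; "joint_velocities": joint speeds; "joint_torque": joint torques, N m; "tcp_pos": TCP position; "orientation": TCP orientation; "contact_force": force on the tool from outside, world axes, zero at the start; "torque": the same for the moment, N m; "width": finger opening in m; "grip_force": force on a finger pad.
Only numpy, scipy, OpenCV 4.12 (cv2) and the standard library are available. Lean on these libraries where they do the work, as an engineer would, in place of code of your own. Each camera call takes 0.05 s, during which the arm holds its last target. There are 200 camera calls.

TASK

Put the terminal block's copper link back in service: swing the link home so that its notch sits fully round the clamping stud, under the nut's flange, and flip the ratchet wrench's selector lever over to tighten (the wrench stands on the nut, left set to loosen). Then work the handle to and fro until the nut is tight by feel, about 1.25 N m (some 10 N at the middle of the grip) and not past 1.5 N m, without unscrewing the nut on the way or disturbing the loose tools and the meter lying around. Leave the link home, the lever at tighten and the wrench on the nut.

Things in the scene. Friction and masses are not known exactly. Their poses are not given: they have to be found in the camera images.
- terminal: Black moulded terminal block fixed to the bench, 66 (x) by 152 mm (y; 190 with feet), end ribs 34 mm high. Origin: centre of its underside, z up. Two vertical studs: pivot stud at (0, +42) mm, clamping stud at (0, -42) mm. From each a 26 mm wide copper bar with a small bolt runs to x = +64 mm, 43 mm high at the bolt. At yaw 0 its +y is at the robot's left.
- stud (a point): Axis of the clamping stud (the one under the wrench), 31 mm over the bench.
- link: Flat copper link, 24 mm wide, 5 mm thick, swinging level about the pivot stud, its underside 31 to 32 mm over the bench. Origin on the pivot stud's axis at the underside; it reaches 98 mm along its own -y. In its -x edge, 84 mm from the pivot, is a 9 mm notch for the clamping stud. Friction about 0.07 N m; it stays where it is left.
- link_knob (a point): Middle of the black upright insulating knob on the link, 36 mm from the pivot: 15 mm across at the top, 12 to 13 mm lower down, on a 19 mm wide collar 4 mm thick; it stands from 36 to 68 mm over the bench (up to 1 mm higher), this point 14 mm below its top.
- link_notch (a point): Bottom of the link's notch, at the link's underside: it lies on the stud's axis (point stud) when the link is fully home.
- link_swing (a joint): Angle of the link, rad: 0 fully home (the notch bottoms on the stud, a hard stop); positive is open, counter-clockwise seen from above, up to 1.1; starts at 0.55 to 0.95. It is closed by moving the knob clockwise seen from above, towards the block's -x, by 36 mm times the angle. Turning the nut clockwise also urges it home.
- nut: Flanged hexagon nut on the clamping stud, hidden in the wrench's socket. Origin on the stud's axis at the flange's underside, which starts some 0.4 to 1.6 mm above the link's top (it varies from job to job). It bears on the link only if the link is under it.
- nut_turn (a joint): Turn of the nut, rad; 0 at the start, positive clockwise seen from above (tightening; coarse thread, 6 mm a turn). Nut and wrench together turn against a steady 0.35 N m (0.1 more if turned fast) until the flange bears on the link, somewhere between 0.4 and 1.7 rad; from there the torque needed to turn it on rises steadily (how steeply varies). Friction keeps the nut where it is left.
- wrench: Steel reversible ratchet wrench, level, its socket on the nut; it stays there and only turns about the stud. Origin on the stud's axis, 38 mm over the bench; handle along its own -y to 166 mm. Round head 42 mm across, 60 to 78 mm over the bench; neck 11 to 13 mm thick, 38 to 80 mm from the axis. Drives the nut one way, clicks back freely the other (see selector_flip).
- wrench_grip (a point): Middle of the wrench's black round grip, on its centre line, 69 mm over the bench, 128 mm from the nut's axis. The grip is 16 to 18 mm thick, from 79 to 163 mm from the axis.
- wrench_swing (a joint): Angle of the handle, rad: 0 along the block's -y, positive clockwise seen from above (tightening). No stops; starts at -0.35 to 0.35. Its own friction is 0.15 N m. Set to tighten, it drives the nut clockwise and clicks back counter-clockwise without turning it, 18 clicks a turn: up to 0.35 rad of idle travel before it takes up again.
- selector_tab (a point): Middle of the upright thumb tab at the end of the selector lever on the wrench head's top: 7 mm wide (along its swing), 9 mm long, standing 81 to 93 mm over the bench, this point at 87 mm; 21.5 mm from the nut's axis, towards the handle. The lever's flat arm, 8.5 mm wide, from the axis to the tab, reaches 85 mm over the bench.
- selector_flip (a joint): Angle of the selector lever from the handle's line, about the nut's axis, rad: -0.45 loosen (start), +0.45 tighten; positive is counter-clockwise seen from above. It snaps over the middle to its end stop; about 3 to 4 N at the tab moves it. The wrench hardly follows until the lever is at its stop.
- screw_dish: Round steel dish with screws, 96 mm across, 20 mm high, held to the bench by its magnet, behind the block. Origin: centre of its underside.
- driver: Bystander: screwdriver, 150 mm long, 17 mm thick, lying behind the block on the wrench's side. Origin: centre of its underside.
- pliers: Bystander: small snipe-nose pliers, 126 mm long, 54 mm wide, 11 mm high, lying in front of the block. Origin: centre of its underside.
- multimeter: Bystander: handheld meter, 164 by 84 mm, 41 mm high, lying beside the block, on its +y side. Origin: centre of its underside.

How it is judged:
By the outcome, as a careful person would: the job done as asked, in the order asked, and still so for the second after the job is handed in, with the robot touching nothing.
It also fails if it takes over 72 s, if anything falls off the work surface, if the arm or the gripper's body presses on something with over 40 N, if the wrist force passes 120 N, or if a joint passes its speed limit or range.

## Working session

There is one attempt and no reset: what is moved stays moved. The work goes in short steps, Python scripts to look and compute and a tool call to move; the robot and the scene stay as the last step left them, time stands still between calls to the robot, and variables do not carry over. Pictures are saved under pics/ and viewed, at most 10 in all, crops included, and the job is handed in when it is done.

Besides the shell and the picture viewer there is one more tool, called in YAML: its name, and indented under it one key for each argument. jog_arm: Moves the arm, as the interface text tells. Its arguments: {"type":"object","properties":{"motion":{"type":"array"}},"required":["motion"]}

```bash
ls; mkdir -p pics; python3 - <<'E'
from plant import *
import cv2,json
o=get_obs()
print({k:(v if not hasattr(v,'tolist') else v.tolist()) for k,v in o.items()})
for n in("scene","top"):
    c=capture(n); cv2.imwrite(f"pics/{n}0.png",c["frame"][:,:,::-1]); print(n,{k:(v if not hasattr(v,'tolist') else v.tolist()) for k,v in c.items() if k!="frame"})
E
```

```text
pics
{'time_s': 0.0, 'joint_positions': [1.1440201427912517, 0.2133385119716527, -0.03506166346458013, 1.3235088989549413, 1.839798744513728e-06, 1.570773713816789], 'joint_velocities': [-0.0017709507014954436, 0.0004522755031180466, 0.0009854037496438367, 0.0003952267062432754, -0.001801862684663848, -0.00037688189616916267], 'joint_torque': [-0.002531617210479453, -68.6161994934082, 48.71224880218506, 0.01726596092339605, -0.00012956100363226142, -3.1410547762789065e-05], 'tcp_pos': [0.2068367052920468, 0.45486249435259596, 0.2558239503418645], 'orientation': [[-0.9103142979668754, 0.4139174618338889, -0.0004622835344045361], [0.41391771998018756, 0.9103137352486681, -0.0010121778601820555], [1.864960136744398e-06, -0.0011127473247543524, -0.9999993808947649]], 'contact_force': [-0.48912188668810674, -0.16025883264242705, -0.22894014283942926], 'torque': [0.04523754509809142, -0.03289802901013664, -0.04597738637012077], 'grip_force': 0.0, 'width': 0.08564680223636584}
scene {'vertical_fov': 47.09673632912986, 'cx': 306.2029391168121, 'cy': 231.91494032618456, 'eye': [0.04737176751273562, 0.8469803991271398, 0.7484116141584654], 'attitude': [[-0.8587982769350311, -0.3030827840468037, 0.4130452100531616], [-0.5119864636237088, 0.4789167925138856, -0.7130978662948732], [0.018313399452601346, -0.8238807752719144, -0.5664671989955279]]}
top {'vertical_fov': 44.93557816226833, 'cx': 322.63241029205466, 'cy': 242.30296978192985, 'eye': [0.43355771163658513, 0.022927726342513412, 1.1071062629745143], 'attitude': [[-0.023841366630792768, -0.9933339394704127, 0.11277975852681336], [-0.9997039319916009, 0.02314026178764015, -0.007521744806377512], [0.00486185126355277, -0.11292569672395075, -0.9935915405344902]]}
```

View pics/top0.png

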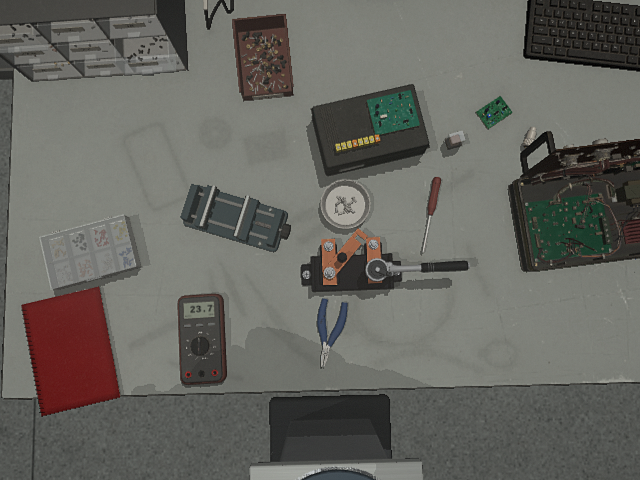

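View pics/scene0.png

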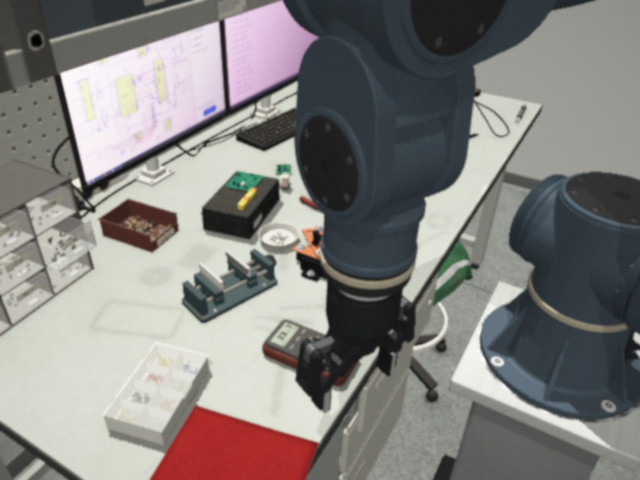

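Top view: block around (350,262), the wrench head at (377,269) with the handle to (467,266), knob near (342,257), meter (202,338), pliers (330,330), driver (432,215), dish (345,205). The scene view is largely hidden by the arm. Next I zoom into the top view.

```bash
cat > h.py <<'E'
import numpy as np, cv2
from plant import *
def cam(c):
    f=240/np.tan(np.radians(c["vertical_fov"]/2)); return f,c["cx"],c["cy"],np.array(c["eye"]),np.array(c["attitude"])
def ray(c,u,v,z):
    f,cx,cy,e,R=cam(c); d=R@np.array([(u-cx)/f,(v-cy)/f,1]); return e+d*(z-e[2])/d[2]
def proj(c,p):
    f,cx,cy,e,R=cam(c); q=R.T@(np.array(p)-e); return np.array([cx+f*q[0]/q[2],cy+f*q[1]/q[2]])
def crop(c,x0,y0,x1,y1,s,name):
    cv2.imwrite("pics/"+name,cv2.resize(c["frame"][y0:y1,x0:x1,::-1],None,fx=s,fy=s,interpolation=cv2.INTER_CUBIC))
E
python3 - <<'E'
from h import *
c=capture("top"); crop(c,295,220,475,295,4.4,"crop1.png")
for n,u,v,z in[("head",377,269,.078),("gripend",467,266,.069),("dish",345,205,.02)]: print(n,ray(c,u,v,z).round(4))
E
```

```text
head [ 0.5004 -0.0803  0.078 ]
gripend [ 0.5026 -0.2429  0.069 ]
dish [ 0.6273 -0.0295  0.02  ]
```

View pics/crop1.png

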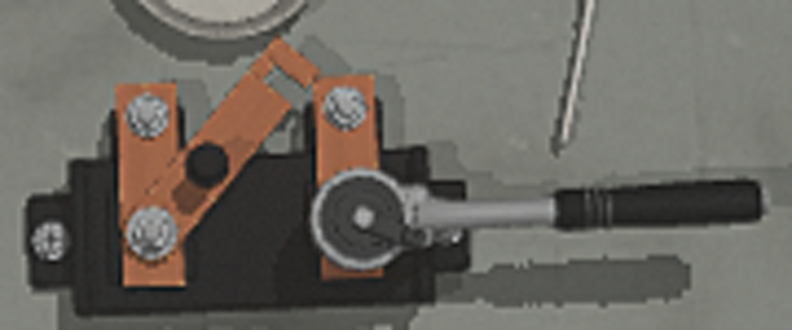

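The crop (×4.4, origin 295,220) shows the link open, its knob at crop (208,163), the pivot stud at (152,232), the wrench head at (362,217), the selector tab at (412,238) on the near side of the handle, and the grip end at (765,200).

```bash
python3 - <<'E'
from h import *
c=capture("top")
g=lambda a,b,z: ray(c,295+(a+.5)/4.4-.5,220+(b+.5)/4.4-.5,z)[:2]
P={n:g(*v) for n,v in dict(head=(362,217,.080),pivot=(152,232,.045),knob=(208,163,.068),tab=(412,238,.093),g0=(558,208,.069),g1=(763,200,.069),bolt1=(148,115,.043),bolt2=(346,106,.043)).items()}
for k,v in P.items(): print(k,v.round(4))
s,p,k=P["head"],P["pivot"],P["knob"]
d=p-s; yaw=np.arctan2(-d[0],d[1]); print("dist",np.hypot(*d),"yaw",yaw)
d=P["bolt1"]-P["bolt2"]; print("bolt yaw",np.arctan2(-d[0],d[1]),np.hypot(*d))
d=k-p; print("knob r",np.hypot(*d),"swing",np.arctan2(d[0],-d[1])-yaw)
for q in("g0","g1"):
  d=P[q]-s; print("wr",np.hypot(*d),"swing",-(np.arctan2(d[0],-d[1]))+yaw)
d=P["tab"]-s; print("tab",np.hypot(*d),np.arctan2(d[0],-d[1])-yaw)
print(proj(c,[.5,-.08,.08]))
E
```

```text
head [ 0.5004 -0.0799]
pivot [0.4985 0.0043]
knob [ 0.5247 -0.0189]
tab [ 0.4907 -0.0982]
g0 [ 0.5029 -0.161 ]
g1 [ 0.5042 -0.2448]
bolt1 [0.5477 0.0047]
bolt2 [ 0.5496 -0.0785]
dist 0.08415313248301289 yaw 0.022738451993448438
bolt yaw 0.02235785436359495 0.08315511531883371
knob r 0.035013623010725414 swing 0.8247642581264268
wr 0.0811604652589005 swing -0.008157894232538952
wr 0.16496320453713104 swing -0.0003392242440432916
tab 0.02068680128850009 -0.5089480546021822
[376.96555773 269.15690406]
```

jog_arm:
  motion:
    - {"az": 0.97, "hand": 255}
    - {"az": 0.97, "hand": 255}
    - {"az": 0.97, "hand": 255}
    - {"az": 0.97, "hand": 255}
    - {"az": 0.97, "hand": 255}
    - {"az": 0.97, "hand": 255}
    - {"az": 0.97, "hand": 255}
    - {"az": 0.97, "hand": 255}
    - {"az": 0.97, "hand": 255}
    - {"az": 0.97, "hand": 255}
    - {"az": 0.97, "hand": 255}
    - {"tx": -0.8, "ty": 0.6, "hand": 255}
    - {"tx": -0.8, "ty": 0.6, "hand": 255}
    - {"tx": -0.8, "ty": 0.6, "hand": 255}
    - {"tx": -0.8, "ty": 0.6, "hand": 255}
    - {"tx": -0.8, "ty": 0.6, "hand": 255}
    - {"tx": -0.8, "ty": 0.6, "hand": 255}
    - {"tx": -0.8, "ty": 0.6, "hand": 255}
    - {"tx": -0.8, "ty": 0.6, "hand": 255}
    - {"hand": 255}

```text
invalid input
```

jog_arm:
  motion:
    - {"tx": 0, "ty": 0, "tz": 0, "ax": 0, "ay": 0, "az": 0.97, "hand": 255}
    - {"tx": 0, "ty": 0, "tz": 0, "ax": 0, "ay": 0, "az": 0.97, "hand": 255}
    - {"tx": 0, "ty": 0, "tz": 0, "ax": 0, "ay": 0, "az": 0.97, "hand": 255}
    - {"tx": 0, "ty": 0, "tz": 0, "ax": 0, "ay": 0, "az": 0.97, "hand": 255}
    - {"tx": 0, "ty": 0, "tz": 0, "ax": 0, "ay": 0, "az": 0.97, "hand": 255}
    - {"tx": 0, "ty": 0, "tz": 0, "ax": 0, "ay": 0, "az": 0.97, "hand": 255}
    - {"tx": 0, "ty": 0, "tz": 0, "ax": 0, "ay": 0, "az": 0.97, "hand": 255}
    - {"tx": 0, "ty": 0, "tz": 0, "ax": 0, "ay": 0, "az": 0.97, "hand": 255}
    - {"tx": 0, "ty": 0, "tz": 0, "ax": 0, "ay": 0, "az": 0.97, "hand": 255}
    - {"tx": 0, "ty": 0, "tz": 0, "ax": 0, "ay": 0, "az": 0.97, "hand": 255}
    - {"tx": 0, "ty": 0, "tz": 0, "ax": 0, "ay": 0, "az": 0.97, "hand": 255}

```text
time_s: 1.12
tcp_pos: [0.2069, 0.455, 0.2561]
orientation: [[-0.022, 1.0, -0.0], [1.0, 0.022, -0.0], [-0.0, -0.0, -1.0]]
contact_force: [-0.9, 0.5, 0.2]
width: 0.0002
grip_force: 0.0
```

jog_arm:
  motion:
    - {"tx": -0.95, "ty": 0.66, "tz": 0, "ax": 0, "ay": 0, "az": 0, "hand": 255}
    - {"tx": -0.95, "ty": 0.66, "tz": 0, "ax": 0, "ay": 0, "az": 0, "hand": 255}
    - {"tx": -0.95, "ty": 0.66, "tz": 0, "ax": 0, "ay": 0, "az": 0, "hand": 255}
    - {"tx": -0.95, "ty": 0.66, "tz": 0, "ax": 0, "ay": 0, "az": 0, "hand": 255}
    - {"tx": -0.95, "ty": 0.66, "tz": 0, "ax": 0, "ay": 0, "az": 0, "hand": 255}
    - {"tx": -0.95, "ty": 0.66, "tz": 0, "ax": 0, "ay": 0, "az": 0, "hand": 255}
    - {"tx": -0.95, "ty": 0.66, "tz": 0, "ax": 0, "ay": 0, "az": 0, "hand": 255}
    - {"tx": -0.95, "ty": 0.66, "tz": 0, "ax": 0, "ay": 0, "az": 0, "hand": 255}
    - {"tx": -0.95, "ty": 0.66, "tz": 0, "ax": 0, "ay": 0, "az": 0, "hand": 255}
    - {"tx": -0.95, "ty": 0.66, "tz": 0, "ax": 0, "ay": 0, "az": 0, "hand": 255}
    - {"tx": -0.95, "ty": 0.66, "tz": 0.3, "ax": 0, "ay": 0, "az": 0, "hand": 255}
    - {"tx": -0.95, "ty": 0.66, "tz": 0.3, "ax": 0, "ay": 0, "az": 0, "hand": 255}
    - {"tx": -0.95, "ty": 0.66, "tz": 0.3, "ax": 0, "ay": 0, "az": 0, "hand": 255}
    - {"tx": -0.95, "ty": 0.66, "tz": 0.3, "ax": 0, "ay": 0, "az": 0, "hand": 255}
    - {"tx": -0.95, "ty": 0.66, "tz": 0.3, "ax": 0, "ay": 0, "az": 0, "hand": 255}
    - {"tx": -0.95, "ty": 0.66, "tz": 0.3, "ax": 0, "ay": 0, "az": 0, "hand": 255}
    - {"tx": -0.95, "ty": 0.66, "tz": 0.3, "ax": 0, "ay": 0, "az": 0, "hand": 255}
    - {"tx": -0.95, "ty": 0.66, "tz": 0.3, "ax": 0, "ay": 0, "az": 0, "hand": 255}
    - {"tx": -0.95, "ty": 0.66, "tz": 0.3, "ax": 0, "ay": 0, "az": 0, "hand": 255}
    - {"tx": 0, "ty": 0, "tz": 0, "ax": 0, "ay": 0, "az": 0, "hand": 255}

```text
time_s: 2.78
tcp_pos: [0.5339, 0.0089, 0.187]
orientation: [[-0.024, 1.0, -0.001], [1.0, 0.024, -0.001], [-0.001, -0.001, -1.0]]
contact_force: [0.7, 0.3, -0.6]
width: -0.0
grip_force: 0.0
```

jog_arm:
  motion:
    - {"tx": -0.74, "ty": 0.55, "tz": 0, "ax": 0, "ay": 0, "az": 0, "hand": 255}
    - {"tx": -0.74, "ty": 0.55, "tz": 0, "ax": 0, "ay": 0, "az": 0, "hand": 255}
    - {"tx": 0, "ty": 0, "tz": 0.76, "ax": 0, "ay": 0, "az": 0, "hand": 255}
    - {"tx": 0, "ty": 0, "tz": 0.76, "ax": 0, "ay": 0, "az": 0, "hand": 255}
    - {"tx": 0, "ty": 0, "tz": 0.76, "ax": 0, "ay": 0, "az": 0, "hand": 255}
    - {"tx": 0, "ty": 0, "tz": 0.76, "ax": 0, "ay": 0, "az": 0, "hand": 255}
    - {"tx": 0, "ty": 0, "tz": 0.76, "ax": 0, "ay": 0, "az": 0, "hand": 255}
    - {"tx": 0, "ty": 0, "tz": 0.76, "ax": 0, "ay": 0, "az": 0, "hand": 255}
    - {"tx": 0, "ty": 0, "tz": 0, "ax": 0, "ay": 0, "az": 0, "hand": 255}

```text
time_s: 3.53
tcp_pos: [0.5587, -0.0236, 0.0715]
orientation: [[-0.027, 1.0, -0.005], [1.0, 0.027, 0.0], [0.0, -0.005, -1.0]]
contact_force: [-0.9, 0.4, -1.4]
width: 0.0002
grip_force: 0.0
```

```bash
python3 - <<'E'
from h import *
c=capture("scene"); u,v=proj(c,[.52,-.03,.05]).astype(int); print(u,v)
x0=max(0,u-110);y0=max(0,v-80); crop(c,x0,y0,x0+200,y0+150,4,"s1.png"); print(x0,y0)
E
```

```text
319 237
209 157
```

View pics/s1.png

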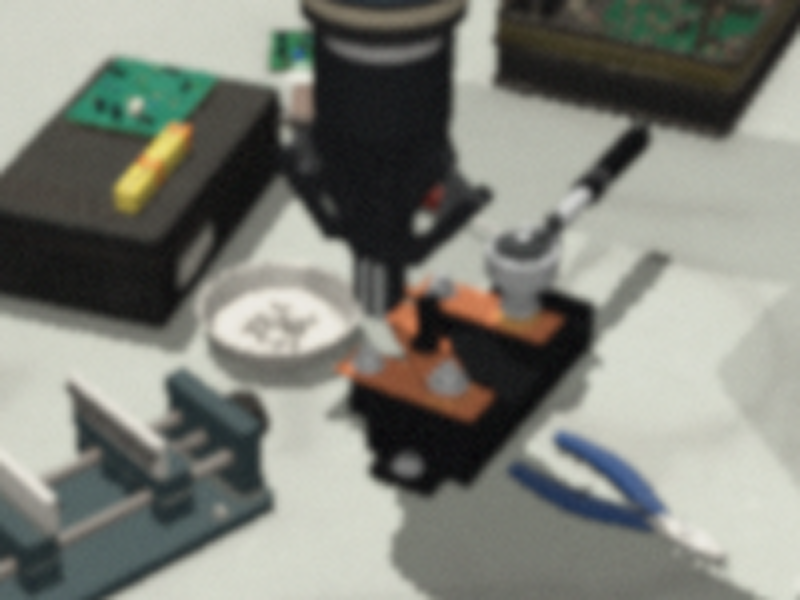

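The scene crop shows the closed fingers (378,290) standing behind the knob (430,320), clear of both bars and of the wrench head (522,260). I push towards -x next.

jog_arm:
  motion:
    - {"tx": -0.1, "ty": -0.2, "tz": 0, "ax": 0, "ay": 0, "az": 0, "hand": 255}
    - {"tx": -0.1, "ty": -0.2, "tz": 0, "ax": 0, "ay": 0, "az": 0, "hand": 255}
    - {"tx": 0, "ty": -0.2, "tz": 0, "ax": 0, "ay": 0, "az": 0, "hand": 255}
    - {"tx": 0, "ty": -0.2, "tz": 0, "ax": 0, "ay": 0, "az": 0, "hand": 255}
    - {"tx": 0, "ty": -0.2, "tz": 0, "ax": 0, "ay": 0, "az": 0, "hand": 255}

```text
time_s: 4.0
tcp_pos: [0.5405, -0.0325, 0.0772]
orientation: [[-0.025, 1.0, 0.01], [1.0, 0.025, -0.007], [-0.007, 0.01, -1.0]]
contact_force: [38.5, -36.1, -20.1]
width: -0.0003
grip_force: 25.7
```

jog_arm:
  motion:
    - {"tx": 0, "ty": -0.12, "tz": 0, "ax": 0, "ay": 0, "az": 0, "hand": 255}
    - {"tx": 0, "ty": -0.12, "tz": 0, "ax": 0, "ay": 0, "az": 0, "hand": 255}
    - {"tx": 0, "ty": 0, "tz": 0, "ax": 0, "ay": 0, "az": 0, "hand": 255}

```text
time_s: 4.25
tcp_pos: [0.5329, -0.0319, 0.0769]
orientation: [[-0.025, 1.0, 0.007], [1.0, 0.025, -0.003], [-0.004, 0.007, -1.0]]
contact_force: [-1.9, -0.2, -0.5]
width: -0.0001
grip_force: 0.0
```

```bash
python3 - <<'E'
from h import *
c=capture("scene"); a=cv2.resize(c["frame"][195:265,265:365,::-1],None,fx=5.6,fy=5.6,interpolation=cv2.INTER_CUBIC)
d=capture("top"); b=cv2.resize(d["frame"][220:295,295:400,::-1],None,fx=5.2,fy=5.2,interpolation=cv2.INTER_CUBIC)
w=max(a.shape[1],b.shape[1])
im=np.zeros((a.shape[0]+b.shape[0],w,3),np.uint8); im[:a.shape[0],:a.shape[1]]=a; im[a.shape[0]:,:b.shape[1]]=b
im=cv2.resize(im,None,fx=.75,fy=.75); cv2.imwrite("pics/s2.png",im); print(im.shape,get_obs()["tcp_pos"],get_obs()["contact_force"])
E
```

```text
(586, 420, 3) [ 0.53050754 -0.0302428   0.07595598] [ 3.54463526 -2.63968323  1.25409126]
```

View pics/s2.png

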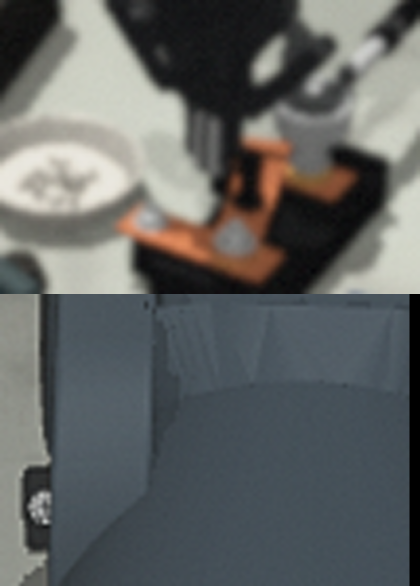

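The view shows the fingers at (215,150) beside the knob (248,180), and the link is only partly closed. I'll compute where the knob is now.

```bash
python3 - <<'E'
from h import *
c=capture("scene")
for u,v in((247,155),(247,162),(248,205)):
  for z in (.068,.065,.04): print(u,v,z,ray(c,265+u/4.2,195+v/4.2,z).round(4))
o=get_obs(); print(o["tcp_pos"],o["contact_force"])
for p in([.5247,-.0189,.068],[.4993,-.0317,.068],o["tcp_pos"]-np.array([0,0,.025]),[.498,.0043,.045],[.5004,-.0799,.08]):
  q=proj(c,p); print(p,((q-[265,195])*4.2).round(1))
E
```

```text
247 155 0.068 [ 0.511  -0.0302  0.068 ]
247 155 0.065 [ 0.5131 -0.034   0.065 ]
247 155 0.04 [ 0.5301 -0.0663  0.04  ]
247 162 0.068 [ 0.5079 -0.0246  0.068 ]
247 162 0.065 [ 0.5099 -0.0284  0.065 ]
247 162 0.04 [ 0.5268 -0.0604  0.04  ]
248 205 0.068 [0.4888 0.0084 0.068 ]
248 205 0.065 [0.4908 0.0047 0.065 ]
248 205 0.04 [ 0.507  -0.0261  0.04  ]
[ 0.53042595 -0.03004672  0.07578143] [ 4.00645488 -2.88131637  1.74545139]
[0.5247, -0.0189, 0.068] [213.4 157.4]
[0.4993, -0.0317, 0.068] [268.2 160.4]
[ 0.53042595 -0.03004672  0.05078143] [213.6 170.8]
[0.498, 0.0043, 0.045] [234.6 231.9]
[0.5004, -0.0799, 0.08] [311.2  97.5]
```

jog_arm:
  motion:
    - {"tx": 0, "ty": -0.08, "tz": 0, "ax": 0, "ay": 0, "az": 0, "hand": 255}
    - {"tx": 0, "ty": -0.08, "tz": 0, "ax": 0, "ay": 0, "az": 0, "hand": 255}
    - {"tx": 0, "ty": -0.08, "tz": 0, "ax": 0, "ay": 0, "az": 0, "hand": 255}

```text
time_s: 4.65
tcp_pos: [0.5243, -0.0299, 0.0754]
orientation: [[-0.027, 1.0, 0.001], [1.0, 0.027, -0.0], [-0.0, 0.001, -1.0]]
contact_force: [2.2, -2.4, 0.3]
width: -0.0003
grip_force: 1.9
```

jog_arm:
  motion:
    - {"tx": 0, "ty": -0.06, "tz": 0, "ax": 0, "ay": 0, "az": 0, "hand": 255}
    - {"tx": 0, "ty": -0.06, "tz": 0, "ax": 0, "ay": 0, "az": 0, "hand": 255}

```text
time_s: 4.82
tcp_pos: [0.521, -0.0299, 0.0751]
orientation: [[-0.027, 1.0, 0.001], [1.0, 0.027, -0.0], [-0.0, 0.001, -1.0]]
contact_force: [3.4, -2.2, 1.0]
width: 0.0
grip_force: 1.9
```

jog_arm:
  motion:
    - {"tx": 0, "ty": -0.05, "tz": 0, "ax": 0, "ay": 0, "az": 0, "hand": 255}
    - {"tx": 0, "ty": -0.03, "tz": 0, "ax": 0, "ay": 0, "az": 0, "hand": 255}

```text
time_s: 4.98
tcp_pos: [0.5201, -0.03, 0.0753]
orientation: [[-0.027, 1.0, 0.003], [1.0, 0.027, -0.0], [-0.0, 0.003, -1.0]]
contact_force: [13.0, -1.4, -3.2]
width: -0.0003
grip_force: 6.5
```

jog_arm:
  motion:
    - {"tx": 0, "ty": -0.04, "tz": 0, "ax": 0, "ay": 0, "az": 0, "hand": 255}
    - {"tx": 0, "ty": 0, "tz": 0, "ax": 0, "ay": 0, "az": 0, "hand": 255}

```text
time_s: 5.15
tcp_pos: [0.52, -0.03, 0.0754]
orientation: [[-0.027, 1.0, 0.004], [1.0, 0.027, 0.0], [-0.0, 0.004, -1.0]]
contact_force: [16.4, -1.6, -6.6]
width: 0.0003
grip_force: 7.8
```

jog_arm:
  motion:
    - {"tx": 0, "ty": 0.4, "tz": 0, "ax": 0, "ay": 0, "az": 0, "hand": 255}
    - {"tx": 0, "ty": 0.2, "tz": -0.7, "ax": 0, "ay": 0, "az": 0, "hand": 255}
    - {"tx": 0, "ty": 0, "tz": -0.7, "ax": 0, "ay": 0, "az": 0, "hand": 255}
    - {"tx": 0, "ty": 0, "tz": -0.7, "ax": 0, "ay": 0, "az": 0, "hand": 255}
    - {"tx": 0, "ty": 0, "tz": -0.7, "ax": 0, "ay": 0, "az": 0, "hand": 255}
    - {"tx": -0.66, "ty": -0.8, "tz": 0, "ax": 0, "ay": 0, "az": 0, "hand": 255}
    - {"tx": -0.66, "ty": -0.8, "tz": 0, "ax": 0, "ay": 0, "az": 0, "hand": 255}
    - {"tx": -0.66, "ty": -0.8, "tz": 0, "ax": 0, "ay": 0, "az": 0, "hand": 255}
    - {"tx": -0.66, "ty": -0.8, "tz": 0, "ax": 0, "ay": 0, "az": 0, "hand": 255}
    - {"tx": 0, "ty": 0, "tz": 0, "ax": 0, "ay": 0, "az": 0, "hand": 255}

```text
time_s: 5.98
tcp_pos: [0.4511, -0.0991, 0.1445]
orientation: [[-0.025, 1.0, -0.003], [1.0, 0.025, 0.0], [0.0, -0.003, -1.0]]
contact_force: [1.1, -0.2, 0.5]
width: -0.0002
grip_force: 0.0
```

```bash
python3 - <<'E'
from h import *
c=capture("scene"); a=cv2.resize(c["frame"][185:265,265:385,::-1],None,fx=6,fy=6,interpolation=cv2.INTER_CUBIC)
cv2.imwrite("pics/s3.png",a); o=get_obs(); print(o["tcp_pos"],o["contact_force"])
for p in([.4993,-.0317,.068],[.4907,-.0982,.093],o["tcp_pos"]-np.array([0,0,.025])):
  print(p,((proj(c,p)-[265,185])*6).round(1))
E
```

```text
[ 0.45284538 -0.09834216  0.14469476] [0.11228927 0.15524937 0.42324631]
[0.4993, -0.0317, 0.068] [383.1 289.2]
[0.4907, -0.0982, 0.093] [492.5 154.9]
[ 0.45284538 -0.09834216  0.11969476] [590.  122.5]
```

View pics/s3.png

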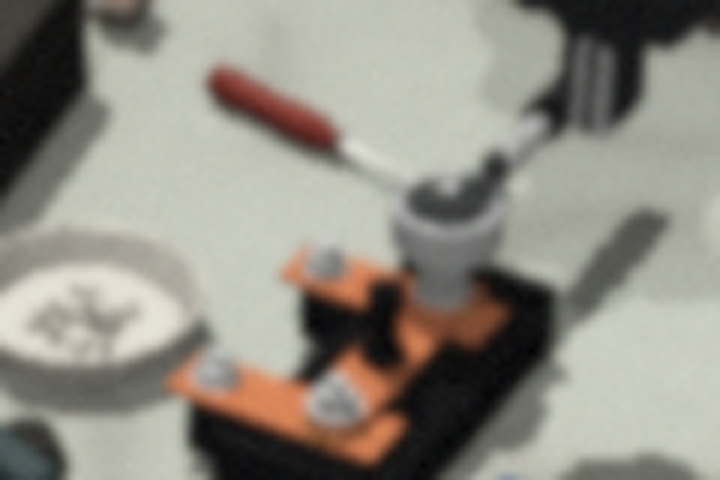

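The crop shows the link home (knob at (385,290), link end under the socket at (445,300)) with the selector tab at (493,160). Now I lower beside the tab and push towards +x.

jog_arm:
  motion:
    - {"tx": 0, "ty": 0, "tz": 0.45, "ax": 0, "ay": 0, "az": 0, "hand": 255}
    - {"tx": 0, "ty": 0, "tz": 0.45, "ax": 0, "ay": 0, "az": 0, "hand": 255}
    - {"tx": 0, "ty": 0, "tz": 0.45, "ax": 0, "ay": 0, "az": 0, "hand": 255}
    - {"tx": 0, "ty": 0.2, "tz": 0, "ax": 0, "ay": 0, "az": 0, "hand": 255}
    - {"tx": 0, "ty": 0.2, "tz": 0, "ax": 0, "ay": 0, "az": 0, "hand": 255}
    - {"tx": 0, "ty": 0.15, "tz": 0, "ax": 0, "ay": 0, "az": 0, "hand": 255}
    - {"tx": 0, "ty": 0.12, "tz": 0, "ax": 0, "ay": 0, "az": 0, "hand": 255}

```text
time_s: 6.62
tcp_pos: [0.4727, -0.0971, 0.1117]
orientation: [[-0.027, 1.0, 0.001], [1.0, 0.027, -0.0], [-0.0, 0.001, -1.0]]
contact_force: [-0.0, -1.0, -0.9]
width: 0.0003
grip_force: 0.0
```

jog_arm:
  motion:
    - {"tx": 0, "ty": 0.08, "tz": 0, "ax": 0, "ay": 0, "az": 0, "hand": 255}
    - {"tx": 0, "ty": 0.08, "tz": 0, "ax": 0, "ay": 0, "az": 0, "hand": 255}

```text
time_s: 6.78
tcp_pos: [0.4761, -0.0971, 0.1114]
orientation: [[-0.027, 1.0, 0.0], [1.0, 0.027, -0.0], [-0.0, 0.0, -1.0]]
contact_force: [-0.2, 0.0, -1.0]
width: 0.0001
grip_force: 0.1
```

jog_arm:
  motion:
    - {"tx": 0, "ty": 0.08, "tz": 0, "ax": 0, "ay": 0, "az": 0, "hand": 255}
    - {"tx": 0, "ty": 0.08, "tz": 0, "ax": 0, "ay": 0, "az": 0, "hand": 255}

```text
time_s: 6.95
tcp_pos: [0.4796, -0.0971, 0.1112]
orientation: [[-0.027, 1.0, -0.0], [1.0, 0.027, -0.0], [-0.0, -0.0, -1.0]]
contact_force: [-4.1, -0.7, 3.4]
width: 0.0001
grip_force: 1.9
```

jog_arm:
  motion:
    - {"tx": 0, "ty": 0.08, "tz": 0, "ax": 0, "ay": 0, "az": 0, "hand": 255}
    - {"tx": 0, "ty": 0.08, "tz": 0, "ax": 0, "ay": 0, "az": 0, "hand": 255}

```text
time_s: 7.12
tcp_pos: [0.4834, -0.0973, 0.1112]
orientation: [[-0.026, 1.0, -0.001], [1.0, 0.026, -0.001], [-0.001, -0.001, -1.0]]
contact_force: [-4.9, -4.3, 6.3]
width: -0.0002
grip_force: 4.7
```

jog_arm:
  motion:
    - {"tx": 0, "ty": 0.08, "tz": 0, "ax": 0, "ay": 0, "az": 0, "hand": 255}
    - {"tx": 0, "ty": 0.08, "tz": 0, "ax": 0, "ay": 0, "az": 0, "hand": 255}

```text
time_s: 7.28
tcp_pos: [0.4877, -0.0972, 0.1113]
orientation: [[-0.026, 1.0, 0.0], [1.0, 0.026, -0.001], [-0.001, 0.0, -1.0]]
contact_force: [-1.5, -1.1, 4.1]
width: 0.0001
grip_force: 2.3
```

jog_arm:
  motion:
    - {"tx": 0, "ty": 0.08, "tz": 0, "ax": 0, "ay": 0, "az": 0, "hand": 255}
    - {"tx": 0, "ty": 0.08, "tz": 0, "ax": 0, "ay": 0, "az": 0, "hand": 255}

```text
time_s: 7.45
tcp_pos: [0.4918, -0.0968, 0.1112]
orientation: [[-0.027, 1.0, 0.0], [1.0, 0.027, -0.0], [-0.0, 0.0, -1.0]]
contact_force: [-1.8, -1.7, 5.9]
width: 0.0001
grip_force: 3.9
```

jog_arm:
  motion:
    - {"tx": 0, "ty": 0.06, "tz": -0.02, "ax": 0, "ay": 0, "az": 0, "hand": 255}
    - {"tx": 0, "ty": 0.06, "tz": -0.02, "ax": 0, "ay": 0, "az": 0, "hand": 255}

```text
time_s: 7.62
tcp_pos: [0.4944, -0.0965, 0.1118]
orientation: [[-0.027, 1.0, -0.001], [1.0, 0.027, 0.0], [0.0, -0.001, -1.0]]
contact_force: [-0.7, 0.2, -0.1]
width: -0.0
grip_force: 0.5
```

jog_arm:
  motion:
    - {"tx": 0, "ty": -0.4, "tz": 0, "ax": 0, "ay": 0, "az": 0, "hand": 255}
    - {"tx": 0, "ty": -0.8, "tz": -0.8, "ax": 0, "ay": 0, "az": 0, "hand": 255}
    - {"tx": -0.5, "ty": -0.5, "tz": -0.8, "ax": 0, "ay": 0, "az": 0, "hand": 200}
    - {"tx": -0.8, "ty": -0.3, "tz": -0.4, "ax": 0, "ay": 0, "az": 0, "hand": 150}
    - {"tx": -0.8, "ty": 0, "tz": 0, "ax": 0, "ay": 0, "az": 0, "hand": 120}
    - {"tx": -0.8, "ty": 0, "tz": 0, "ax": 0, "ay": 0, "az": 0, "hand": 120}
    - {"tx": 0, "ty": 0, "tz": 0, "ax": 0, "ay": 0, "az": 0, "hand": 120}

```text
time_s: 8.2
tcp_pos: [0.4468, -0.1729, 0.1623]
orientation: [[-0.025, 1.0, 0.001], [1.0, 0.025, -0.001], [-0.001, 0.001, -1.0]]
contact_force: [-0.2, -0.6, -0.8]
width: 0.0454
grip_force: 0.0
```

```bash
python3 - <<'E'
from h import *
c=capture("scene"); a=cv2.resize(c["frame"][185:245,295:395,::-1],None,fx=6,fy=6,interpolation=cv2.INTER_CUBIC)
d=capture("top"); b=cv2.resize(d["frame"][235:295,360:460,::-1],None,fx=4,fy=4,interpolation=cv2.INTER_CUBIC)
im=np.zeros((600,600,3),np.uint8); im[:360]=a; im[360:,:400]=b
cv2.imwrite("pics/s4.png",im); o=get_obs(); print(o["tcp_pos"],o["contact_force"],o["width"])
S=np.array([.5004,-.0799]);
for f in(-.45,.45):
  p=S+.0215*np.array([np.sin(f+.0225),-np.cos(f+.0225)]); print(f,((proj(c,[*p,.093])-[295,185])*6).round(1),((proj(d,[*p,.093])-[360,235])*4+[0,360]).round(1))
E
```

```text
[ 0.44647134 -0.17068464  0.16189022] [ 0.11452076  0.04306265 -0.05895451] 0.045548058696384265
-0.45 [312.2 152.8] [115.9 513. ]
0.45 [267.2 139. ] [113.4 470.4]
```

View pics/s4.png

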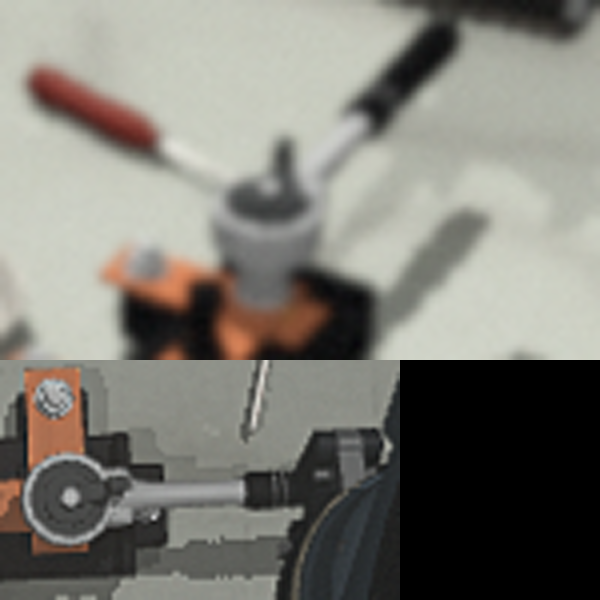

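The lever looks only just past the middle (scene crop tab at (285,150); top crop (118,483), between the predicted 513 and 470), so I'll push it on until it meets its stop.

jog_arm:
  motion:
    - {"tx": 0.73, "ty": 0.15, "tz": 0, "ax": 0, "ay": 0, "az": 0, "hand": 255}
    - {"tx": 0.73, "ty": 0.15, "tz": 0, "ax": 0, "ay": 0, "az": 0, "hand": 255}
    - {"tx": 0.73, "ty": 0.15, "tz": 0, "ax": 0, "ay": 0, "az": 0, "hand": 255}
    - {"tx": 0.73, "ty": 0.15, "tz": 0, "ax": 0, "ay": 0, "az": 0, "hand": 255}
    - {"tx": 0, "ty": 0, "tz": 0.67, "ax": 0, "ay": 0, "az": 0, "hand": 255}
    - {"tx": 0, "ty": 0, "tz": 0.67, "ax": 0, "ay": 0, "az": 0, "hand": 255}
    - {"tx": 0, "ty": 0, "tz": 0.64, "ax": 0, "ay": 0, "az": 0, "hand": 255}
    - {"tx": 0, "ty": 0, "tz": 0, "ax": 0, "ay": 0, "az": 0, "hand": 255}

```text
time_s: 8.97
tcp_pos: [0.4579, -0.0957, 0.11]
orientation: [[-0.028, 1.0, -0.004], [1.0, 0.028, 0.001], [0.001, -0.004, -1.0]]
contact_force: [-0.7, 0.2, 0.6]
width: -0.0002
grip_force: 0.0
```

```bash
python3 - <<'E'
from h import *
o=get_obs(); print(o["tcp_pos"],o["contact_force"],o["width"])
E
```

```text
[ 0.4578977  -0.09568734  0.1100357 ] [-0.66003724  0.2142535   0.55277661] -0.00020549935641780544
```

jog_arm:
  motion:
    - {"tx": -0.04, "ty": 0.3, "tz": -0.08, "ax": 0, "ay": 0, "az": 0, "hand": 255}
    - {"tx": -0.04, "ty": 0.3, "tz": 0, "ax": 0, "ay": 0, "az": 0, "hand": 255}
    - {"tx": 0, "ty": 0.3, "tz": 0, "ax": 0, "ay": 0, "az": 0, "hand": 255}
    - {"tx": 0, "ty": 0.2, "tz": 0, "ax": 0, "ay": 0, "az": 0, "hand": 255}
    - {"tx": 0, "ty": 0.1, "tz": 0, "ax": 0, "ay": 0, "az": 0, "hand": 255}
    - {"tx": 0, "ty": 0.1, "tz": 0, "ax": 0, "ay": 0, "az": 0, "hand": 255}

```text
time_s: 9.47
tcp_pos: [0.4926, -0.0982, 0.1147]
orientation: [[-0.027, 1.0, 0.0], [1.0, 0.027, -0.0], [-0.0, 0.0, -1.0]]
contact_force: [-0.1, -0.2, 0.2]
width: 0.0001
grip_force: 0.0
```

jog_arm:
  motion:
    - {"tx": 0, "ty": 0.08, "tz": 0, "ax": 0, "ay": 0, "az": 0, "hand": 255}
    - {"tx": 0, "ty": 0.08, "tz": 0, "ax": 0, "ay": 0, "az": 0, "hand": 255}

```text
time_s: 9.63
tcp_pos: [0.496, -0.0981, 0.1146]
orientation: [[-0.027, 1.0, -0.0], [1.0, 0.027, 0.0], [0.0, -0.0, -1.0]]
contact_force: [-1.7, -0.3, 0.1]
width: 0.0
grip_force: 0.4
```

jog_arm:
  motion:
    - {"tx": 0, "ty": 0.06, "tz": 0, "ax": 0, "ay": 0, "az": 0, "hand": 255}
    - {"tx": 0, "ty": 0.06, "tz": 0, "ax": 0, "ay": 0, "az": 0, "hand": 255}

```text
time_s: 9.8
tcp_pos: [0.4991, -0.098, 0.1146]
orientation: [[-0.027, 1.0, -0.0], [1.0, 0.027, 0.0], [0.0, -0.0, -1.0]]
contact_force: [-2.7, 0.3, -0.0]
width: 0.0002
grip_force: 1.0
```

jog_arm:
  motion:
    - {"tx": 0, "ty": 0.06, "tz": 0.03, "ax": 0, "ay": 0, "az": 0, "hand": 255}
    - {"tx": 0, "ty": 0.06, "tz": 0.03, "ax": 0, "ay": 0, "az": 0, "hand": 255}

```text
time_s: 9.97
tcp_pos: [0.5008, -0.098, 0.1128]
orientation: [[-0.026, 1.0, -0.003], [1.0, 0.026, -0.0], [-0.0, -0.003, -1.0]]
contact_force: [-13.6, -1.5, 8.7]
width: 0.0002
grip_force: 7.0
```

jog_arm:
  motion:
    - {"tx": 0, "ty": 0.06, "tz": 0, "ax": 0, "ay": 0, "az": 0, "hand": 255}
    - {"tx": 0, "ty": 0.04, "tz": 0, "ax": 0, "ay": 0, "az": 0, "hand": 255}

```text
time_s: 10.13
tcp_pos: [0.5025, -0.0976, 0.1126]
orientation: [[-0.026, 1.0, -0.004], [1.0, 0.026, 0.001], [0.001, -0.004, -1.0]]
contact_force: [-16.8, 2.8, 10.1]
width: 0.0002
grip_force: 8.2
```

```bash
python3 - <<'E'
from h import *
c=capture("scene"); a=cv2.resize(c["frame"][185:245,295:395,::-1],None,fx=8,fy=8,interpolation=cv2.INTER_CUBIC)
cv2.imwrite("pics/s5.png",a); o=get_obs(); print(o["tcp_pos"],o["contact_force"],o["width"])
E
```

```text
[ 0.5026118  -0.09755661  0.11260209] [-15.31236854   2.38218464   9.88387957] 5.2498730751837335e-06
```

jog_arm:
  motion:
    - {"tx": 0, "ty": -0.5, "tz": 0, "ax": 0, "ay": 0, "az": 0, "hand": 255}
    - {"tx": 0, "ty": -0.5, "tz": -0.6, "ax": 0, "ay": 0, "az": 0, "hand": 220}
    - {"tx": -0.3, "ty": 0, "tz": -0.8, "ax": 0, "ay": 0, "az": 0, "hand": 180}
    - {"tx": -0.85, "ty": 0, "tz": -0.2, "ax": 0, "ay": 0, "az": 0, "hand": 150}
    - {"tx": -0.85, "ty": 0.2, "tz": 0, "ax": 0, "ay": 0, "az": 0, "hand": 150}
    - {"tx": -0.85, "ty": 0.2, "tz": 0, "ax": 0, "ay": 0, "az": 0, "hand": 150}
    - {"tx": -0.85, "ty": 0.2, "tz": 0, "ax": 0, "ay": 0, "az": 0, "hand": 150}
    - {"tx": -0.6, "ty": 0.2, "tz": 0, "ax": 0, "ay": 0, "az": 0, "hand": 150}
    - {"tx": 0, "ty": 0, "tz": 0, "ax": 0, "ay": 0, "az": 0, "hand": 150}

```text
time_s: 10.93
tcp_pos: [0.5031, -0.2079, 0.1529]
orientation: [[-0.025, 1.0, 0.001], [1.0, 0.025, -0.001], [-0.001, 0.001, -1.0]]
contact_force: [-0.1, -0.3, 0.1]
width: 0.0354
grip_force: 0.0
```

```bash
python3 - <<'E'
from h import *
c=capture("scene"); a=cv2.resize(c["frame"][170:240,295:395,::-1],None,fx=6,fy=5,interpolation=cv2.INTER_CUBIC)
d=capture("top"); b=cv2.resize(d["frame"][245:290,360:430,::-1],None,fx=5,fy=5,interpolation=cv2.INTER_CUBIC)
im=np.zeros((600,600,3),np.uint8); im[:350]=a; im[350:575,:350]=b
cv2.imwrite("pics/s6.png",im); o=get_obs(); print(o["tcp_pos"],o["contact_force"],o["width"])
S=np.array([.5004,-.0799]);
for f in(-.45,.45):
  p=S+.0215*np.array([np.sin(f+.0225),-np.cos(f+.0225)]); print(f,((proj(c,[*p,.093])-[295,170])*[6,5]).round(1),((proj(d,[*p,.093])-[360,245])*5+[0,350]).round(1))
E
```

```text
[ 0.50232732 -0.20567107  0.15281242] [-0.04468792  0.18888239 -0.46453544] 0.035068771019576526
-0.45 [312.2 202.3] [144.9 491.3]
0.45 [267.2 190.8] [141.7 438. ]
```

View pics/s6.png

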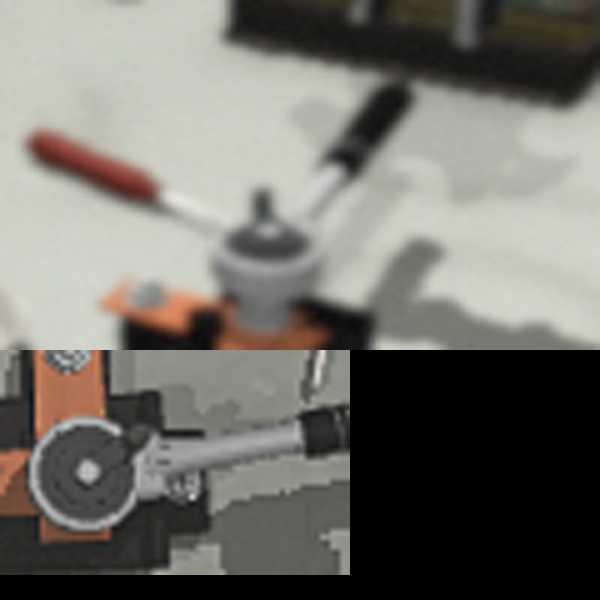

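The lever now stands at tighten (top crop tab (138,437), predicted 438). The handle has clicked back to about -0.12 rad and the link is still home. I straddle the grip with the jaws.

jog_arm:
  motion:
    - {"tx": 0, "ty": 0.33, "tz": 0, "ax": 0, "ay": 0, "az": 0, "hand": 150}
    - {"tx": 0, "ty": 0.33, "tz": 0, "ax": 0, "ay": 0, "az": 0, "hand": 150}
    - {"tx": 0, "ty": 0, "tz": 0.6, "ax": 0, "ay": 0, "az": -0.6, "hand": 150}
    - {"tx": 0, "ty": 0, "tz": 0.6, "ax": 0, "ay": 0, "az": -0.5, "hand": 150}
    - {"tx": 0, "ty": 0, "tz": 0.5, "ax": 0, "ay": 0, "az": 0, "hand": 150}
    - {"tx": 0, "ty": 0, "tz": 0.5, "ax": 0, "ay": 0, "az": 0, "hand": 150}
    - {"tx": 0, "ty": 0, "tz": 0.5, "ax": 0, "ay": 0, "az": 0, "hand": 150}
    - {"tx": 0, "ty": 0, "tz": 0.5, "ax": 0, "ay": 0, "az": 0, "hand": 150}
    - {"tx": 0, "ty": 0, "tz": 0, "ax": 0, "ay": 0, "az": 0, "hand": 150}

```text
time_s: 11.78
tcp_pos: [0.5184, -0.2038, 0.071]
orientation: [[-0.142, 0.99, -0.003], [0.99, 0.142, 0.001], [0.002, -0.003, -1.0]]
contact_force: [-1.2, -0.4, -0.7]
width: 0.0349
grip_force: 0.0
```

jog_arm:
  motion:
    - {"tx": 0.02, "ty": 0.3, "tz": 0, "ax": 0, "ay": 0, "az": -0.57, "hand": 150}
    - {"tx": 0.02, "ty": 0.47, "tz": 0, "ax": 0, "ay": 0, "az": -0.9, "hand": 150}
    - {"tx": 0.02, "ty": 0.47, "tz": 0, "ax": 0, "ay": 0, "az": -0.9, "hand": 150}
    - {"tx": 0.02, "ty": 0.47, "tz": 0, "ax": 0, "ay": 0, "az": -0.9, "hand": 150}
    - {"tx": 0.02, "ty": 0.47, "tz": 0, "ax": 0, "ay": 0, "az": -0.9, "hand": 150}
    - {"tx": 0.02, "ty": 0.47, "tz": 0, "ax": 0, "ay": 0, "az": -0.9, "hand": 150}
    - {"tx": 0.02, "ty": 0.47, "tz": 0, "ax": 0, "ay": 0, "az": -0.9, "hand": 150}
    - {"tx": 0.02, "ty": 0.47, "tz": 0, "ax": 0, "ay": 0, "az": -0.9, "hand": 150}
    - {"tx": 0, "ty": 0, "tz": 0, "ax": 0, "ay": 0, "az": 0, "hand": 150}

```text
time_s: 12.53
tcp_pos: [0.5978, -0.1611, 0.0736]
orientation: [[-0.763, 0.646, 0.001], [0.646, 0.763, 0.0], [-0.001, 0.001, -1.0]]
contact_force: [0.2, -0.4, 1.1]
width: 0.0354
grip_force: 0.0
```

```bash
cat >> h.py <<'E'
def st():
    o=get_obs(); S=np.array([.5004,-.0799]); d=np.array(o["tcp_pos"])[:2]-S; R=np.array(o["orientation"]); r=np.hypot(*d)
    pol=-(np.arctan2(d[0],-d[1])-.0225); to=-(np.arctan2(-R[0,0],R[1,0])-.0225); F=np.array(o["contact_force"])[:2]
    print("t",o["time_s"],"r",r.round(4),"theta pos",pol.round(3),"tool",to.round(3),"z",round(o["tcp_pos"][2],4),"Ftool",(R[:2,:2].T@F).round(2),"M",(d[0]*F[1]-d[1]*F[0]).round(3),"w",round(o["width"],4),"q6",np.round(o["joint_positions"][5],2))
E
python3 -c "from h import *; st()"
```

```text
t 12.5333 r 0.1268 theta pos -0.854 tool -0.845 z 0.0736 Ftool [-0.41 -0.2 ] M -0.026 w 0.0354 q6 0.44
```

jog_arm:
  motion:
    - {"tx": 0.013, "ty": -0.37, "tz": 0, "ax": 0, "ay": 0, "az": 0.7, "hand": 150}
    - {"tx": 0.013, "ty": -0.37, "tz": 0, "ax": 0, "ay": 0, "az": 0.7, "hand": 150}
    - {"tx": 0.013, "ty": -0.37, "tz": 0, "ax": 0, "ay": 0, "az": 0.7, "hand": 150}
    - {"tx": 0.013, "ty": -0.37, "tz": 0, "ax": 0, "ay": 0, "az": 0.7, "hand": 150}
    - {"tx": 0.013, "ty": -0.37, "tz": 0, "ax": 0, "ay": 0, "az": 0.7, "hand": 150}
    - {"tx": 0.013, "ty": -0.37, "tz": 0, "ax": 0, "ay": 0, "az": 0.7, "hand": 150}

```text
time_s: 13.03
tcp_pos: [0.5521, -0.196, 0.0736]
orientation: [[-0.403, 0.915, 0.001], [0.915, 0.403, 0.0], [-0.0, 0.001, -1.0]]
contact_force: [2.0, 2.0, -1.4]
width: 0.0354
grip_force: 1.5
```

```bash
python3 -c "from h import *; st()"
```

```text
t 13.0333 r 0.127 theta pos -0.396 tool -0.392 z 0.0736 Ftool [1.01 2.65] M 0.337 w 0.0354 q6 0.81
```

jog_arm:
  motion:
    - {"tx": 0.01, "ty": -0.37, "tz": 0, "ax": 0, "ay": 0, "az": 0.7, "hand": 150}
    - {"tx": 0.01, "ty": -0.26, "tz": 0, "ax": 0, "ay": 0, "az": 0.5, "hand": 150}

```text
time_s: 13.2
tcp_pos: [0.5371, -0.2016, 0.0736]
orientation: [[-0.284, 0.959, 0.001], [0.959, 0.284, 0.0], [0.0, 0.001, -1.0]]
contact_force: [2.6, 0.7, -0.7]
width: 0.0351
grip_force: 1.4
```

jog_arm:
  motion:
    - {"tx": 0.01, "ty": -0.32, "tz": 0, "ax": 0, "ay": 0, "az": 0.6, "hand": 150}
    - {"tx": 0.01, "ty": -0.32, "tz": 0, "ax": 0, "ay": 0, "az": 0.6, "hand": 150}

```text
time_s: 13.37
tcp_pos: [0.5219, -0.2052, 0.0737]
orientation: [[-0.163, 0.987, 0.001], [0.987, 0.163, 0.0], [-0.0, 0.001, -1.0]]
contact_force: [2.8, 2.0, -1.1]
width: 0.0354
grip_force: 1.5
```

jog_arm:
  motion:
    - {"tx": 0.01, "ty": -0.32, "tz": 0, "ax": 0, "ay": 0, "az": 0.6, "hand": 150}
    - {"tx": 0.01, "ty": -0.32, "tz": 0, "ax": 0, "ay": 0, "az": 0.6, "hand": 150}

```text
time_s: 13.53
tcp_pos: [0.506, -0.2069, 0.0737]
orientation: [[-0.038, 0.999, 0.001], [0.999, 0.038, 0.0], [-0.0, 0.001, -1.0]]
contact_force: [3.8, 1.5, -2.2]
width: 0.0352
grip_force: 1.5
```

jog_arm:
  motion:
    - {"tx": 0.01, "ty": -0.26, "tz": 0, "ax": 0, "ay": 0, "az": 0.5, "hand": 150}
    - {"tx": 0.01, "ty": -0.26, "tz": 0, "ax": 0, "ay": 0, "az": 0.5, "hand": 150}

```text
time_s: 13.7
tcp_pos: [0.493, -0.2067, 0.0737]
orientation: [[0.066, 0.998, 0.001], [0.998, -0.066, -0.0], [-0.0, 0.001, -1.0]]
contact_force: [3.7, -0.6, -1.9]
width: 0.0354
grip_force: 1.5
```

```bash
python3 -c "from h import *; st()"
```

```text
t 13.7 r 0.127 theta pos 0.081 tool 0.089 z 0.0737 Ftool [-0.33  3.76] M 0.477 w 0.0354 q6 1.24
```

jog_arm:
  motion:
    - {"tx": 0.01, "ty": -0.32, "tz": 0, "ax": 0, "ay": 0, "az": 0.6, "hand": 150}
    - {"tx": 0.01, "ty": -0.32, "tz": 0, "ax": 0, "ay": 0, "az": 0.6, "hand": 150}

```text
time_s: 13.87
tcp_pos: [0.4773, -0.2048, 0.0737]
orientation: [[0.191, 0.982, 0.002], [0.982, -0.191, -0.0], [-0.0, 0.002, -1.0]]
contact_force: [3.1, -1.0, -1.8]
width: 0.0354
grip_force: 1.7
```

jog_arm:
  motion:
    - {"tx": 0.01, "ty": -0.32, "tz": 0, "ax": 0, "ay": 0, "az": 0.6, "hand": 150}
    - {"tx": 0.01, "ty": -0.32, "tz": 0, "ax": 0, "ay": 0, "az": 0.6, "hand": 150}

```text
time_s: 14.03
tcp_pos: [0.4618, -0.2008, 0.0738]
orientation: [[0.313, 0.95, 0.002], [0.95, -0.313, -0.001], [0.0, 0.002, -1.0]]
contact_force: [3.7, -1.2, -2.7]
width: 0.0353
grip_force: 2.0
```

jog_arm:
  motion:
    - {"tx": 0.01, "ty": -0.32, "tz": 0, "ax": 0, "ay": 0, "az": 0.6, "hand": 150}
    - {"tx": 0.01, "ty": -0.32, "tz": 0, "ax": 0, "ay": 0, "az": 0.6, "hand": 150}

```text
time_s: 14.2
tcp_pos: [0.447, -0.195, 0.0738]
orientation: [[0.429, 0.903, 0.002], [0.903, -0.429, -0.001], [0.0, 0.002, -1.0]]
contact_force: [4.8, -1.5, -3.2]
width: 0.0354
grip_force: 2.4
```

jog_arm:
  motion:
    - {"tx": 0.01, "ty": -0.32, "tz": 0, "ax": 0, "ay": 0, "az": 0.6, "hand": 150}
    - {"tx": 0.01, "ty": -0.32, "tz": 0, "ax": 0, "ay": 0, "az": 0.6, "hand": 150}

```text
time_s: 14.37
tcp_pos: [0.4331, -0.1874, 0.0738]
orientation: [[0.539, 0.842, 0.002], [0.842, -0.539, -0.001], [0.0, 0.002, -1.0]]
contact_force: [6.0, -1.8, -2.9]
width: 0.0351
grip_force: 2.7
```

```bash
python3 -c "from h import *; st()"
```

```text
t 14.3667 r 0.1269 theta pos 0.582 tool 0.592 z 0.0738 Ftool [1.72 5.98] M 0.761 w 0.0351 q6 1.73
```

jog_arm:
  motion:
    - {"tx": 0.01, "ty": -0.26, "tz": 0, "ax": 0, "ay": 0, "az": 0.5, "hand": 150}
    - {"tx": 0.01, "ty": -0.26, "tz": 0, "ax": 0, "ay": 0, "az": 0.5, "hand": 150}

```text
time_s: 14.53
tcp_pos: [0.4226, -0.1799, 0.0738]
orientation: [[0.624, 0.781, 0.002], [0.781, -0.624, -0.001], [0.0, 0.002, -1.0]]
contact_force: [3.8, -3.6, -2.8]
width: 0.0352
grip_force: 2.9
```

```bash
python3 -c "from h import *; st()"
```

```text
t 14.5333 r 0.1267 theta pos 0.684 tool 0.696 z 0.0738 Ftool [-0.48  5.24] M 0.664 w 0.0352 q6 1.84
```

jog_arm:
  motion:
    - {"tx": 0.01, "ty": -0.26, "tz": 0, "ax": 0, "ay": 0, "az": 0.5, "hand": 150}
    - {"tx": 0.01, "ty": -0.26, "tz": 0, "ax": 0, "ay": 0, "az": 0.5, "hand": 150}
    - {"tx": 0, "ty": 0, "tz": 0, "ax": 0, "ay": 0, "az": 0, "hand": 150}

```text
time_s: 14.78
tcp_pos: [0.4123, -0.1708, 0.0738]
orientation: [[0.702, 0.712, 0.001], [0.712, -0.702, -0.001], [-0.0, 0.002, -1.0]]
contact_force: [0.5, -3.5, -1.2]
width: 0.0356
grip_force: 1.9
```

```bash
python3 -c "from h import *; st()"
```

```text
t 14.7833 r 0.1266 theta pos 0.792 tool 0.801 z 0.0738 Ftool [-2.1  2.8] M 0.352 w 0.0356 q6 1.96
```

jog_arm:
  motion:
    - {"tx": 0.01, "ty": -0.2, "tz": 0, "ax": 0, "ay": 0, "az": 0.4, "hand": 150}
    - {"tx": 0.01, "ty": -0.2, "tz": 0, "ax": 0, "ay": 0, "az": 0.4, "hand": 150}

```text
time_s: 14.95
tcp_pos: [0.4065, -0.1642, 0.0738]
orientation: [[0.757, 0.653, 0.002], [0.653, -0.757, -0.002], [-0.0, 0.002, -1.0]]
contact_force: [2.9, -6.5, -0.3]
width: 0.0352
grip_force: 3.0
```

```bash
python3 -c "from h import *; st()"
```

```text
t 14.95 r 0.1262 theta pos 0.862 tool 0.882 z 0.0738 Ftool [-2.07  6.82] M 0.856 w 0.0352 q6 2.05
```

jog_arm:
  motion:
    - {"tx": 0, "ty": -0.22, "tz": 0, "ax": 0, "ay": 0, "az": 0.4, "hand": 150}
    - {"tx": 0, "ty": -0.22, "tz": 0, "ax": 0, "ay": 0, "az": 0.4, "hand": 150}

```text
time_s: 15.12
tcp_pos: [0.3994, -0.1557, 0.0738]
orientation: [[0.809, 0.587, 0.002], [0.587, -0.809, -0.002], [0.0, 0.002, -1.0]]
contact_force: [2.3, -6.3, -1.2]
width: 0.0351
grip_force: 3.1
```

```bash
python3 -c "from h import *; st()"
```

```text
t 15.1167 r 0.1263 theta pos 0.95 tool 0.966 z 0.0738 Ftool [-1.81  6.42] M 0.808 w 0.0351 q6 2.14
```

jog_arm:
  motion:
    - {"tx": 0, "ty": -0.22, "tz": 0, "ax": 0, "ay": 0, "az": 0.4, "hand": 150}
    - {"tx": 0, "ty": -0.22, "tz": 0, "ax": 0, "ay": 0, "az": 0.4, "hand": 150}

```text
time_s: 15.28
tcp_pos: [0.3931, -0.1466, 0.0738]
orientation: [[0.856, 0.518, 0.002], [0.518, -0.856, -0.002], [0.0, 0.002, -1.0]]
contact_force: [2.8, -6.6, -0.9]
width: 0.0351
grip_force: 3.3
```

```bash
python3 -c "from h import *; st()"
```

```text
t 15.2833 r 0.1263 theta pos 1.037 tool 1.049 z 0.0738 Ftool [-1.01  7.11] M 0.896 w 0.0351 q6 2.24
```

jog_arm:
  motion:
    - {"tx": 0.02, "ty": 0.47, "tz": 0, "ax": 0, "ay": 0, "az": -0.9, "hand": 150}
    - {"tx": 0.02, "ty": 0.47, "tz": 0, "ax": 0, "ay": 0, "az": -0.9, "hand": 150}
    - {"tx": 0.02, "ty": 0.47, "tz": 0, "ax": 0, "ay": 0, "az": -0.9, "hand": 150}
    - {"tx": 0.02, "ty": 0.47, "tz": 0, "ax": 0, "ay": 0, "az": -0.9, "hand": 150}
    - {"tx": 0.02, "ty": 0.47, "tz": 0, "ax": 0, "ay": 0, "az": -0.9, "hand": 150}
    - {"tx": 0.02, "ty": 0.47, "tz": 0, "ax": 0, "ay": 0, "az": -0.9, "hand": 150}
    - {"tx": 0.02, "ty": 0.47, "tz": 0, "ax": 0, "ay": 0, "az": -0.9, "hand": 150}
    - {"tx": 0.02, "ty": 0.47, "tz": 0, "ax": 0, "ay": 0, "az": -0.9, "hand": 150}
    - {"tx": 0.02, "ty": 0.47, "tz": 0, "ax": 0, "ay": 0, "az": -0.9, "hand": 150}
    - {"tx": 0.02, "ty": 0.47, "tz": 0, "ax": 0, "ay": 0, "az": -0.9, "hand": 150}
    - {"tx": 0.02, "ty": 0.47, "tz": 0, "ax": 0, "ay": 0, "az": -0.9, "hand": 150}
    - {"tx": 0.02, "ty": 0.47, "tz": 0, "ax": 0, "ay": 0, "az": -0.9, "hand": 150}
    - {"tx": 0, "ty": 0, "tz": 0, "ax": 0, "ay": 0, "az": 0, "hand": 150}

```text
time_s: 16.37
tcp_pos: [0.5137, -0.2057, 0.0733]
orientation: [[-0.112, 0.994, 0.001], [0.994, 0.112, -0.0], [-0.0, 0.001, -1.0]]
contact_force: [-0.2, 0.1, 0.1]
width: 0.0349
grip_force: 0.0
```

```bash
python3 -c "from h import *; st()"
```

```text
t 16.3667 r 0.1265 theta pos -0.083 tool -0.089 z 0.0733 Ftool [ 0.11 -0.2 ] M -0.025 w 0.0349 q6 1.08
```

jog_arm:
  motion:
    - {"tx": 0.013, "ty": -0.37, "tz": 0, "ax": 0, "ay": 0, "az": 0.7, "hand": 150}
    - {"tx": 0.013, "ty": -0.37, "tz": 0, "ax": 0, "ay": 0, "az": 0.7, "hand": 150}
    - {"tx": 0.013, "ty": -0.37, "tz": 0, "ax": 0, "ay": 0, "az": 0.7, "hand": 150}
    - {"tx": 0.01, "ty": -0.26, "tz": 0, "ax": 0, "ay": 0, "az": 0.5, "hand": 150}
    - {"tx": 0.01, "ty": -0.26, "tz": 0, "ax": 0, "ay": 0, "az": 0.5, "hand": 150}
    - {"tx": 0.01, "ty": -0.26, "tz": 0, "ax": 0, "ay": 0, "az": 0.5, "hand": 150}

```text
time_s: 16.87
tcp_pos: [0.4649, -0.2016, 0.0734]
orientation: [[0.273, 0.962, 0.001], [0.962, -0.273, 0.0], [0.0, 0.001, -1.0]]
contact_force: [5.0, -0.3, -2.2]
width: 0.0352
grip_force: 2.5
```

```bash
python3 -c "from h import *; st()"
```

```text
t 16.8667 r 0.1267 theta pos 0.306 tool 0.299 z 0.0734 Ftool [1.03 4.89] M 0.619 w 0.0352 q6 1.44
```

jog_arm:
  motion:
    - {"tx": 0.01, "ty": -0.21, "tz": 0, "ax": 0, "ay": 0, "az": 0.4, "hand": 150}
    - {"tx": 0.01, "ty": -0.21, "tz": 0, "ax": 0, "ay": 0, "az": 0.4, "hand": 150}

```text
time_s: 17.03
tcp_pos: [0.4554, -0.1983, 0.0735]
orientation: [[0.352, 0.936, 0.002], [0.936, -0.352, -0.0], [0.0, 0.002, -1.0]]
contact_force: [6.6, -1.2, -3.8]
width: 0.0351
grip_force: 3.1
```

```bash
python3 -c "from h import *; st()"
```

```text
t 17.0333 r 0.1266 theta pos 0.386 tool 0.382 z 0.0735 Ftool [1.22 6.58] M 0.832 w 0.0351 q6 1.52
```

jog_arm:
  motion:
    - {"tx": 0.01, "ty": -0.21, "tz": 0, "ax": 0, "ay": 0, "az": 0.4, "hand": 150}
    - {"tx": 0.01, "ty": -0.21, "tz": 0, "ax": 0, "ay": 0, "az": 0.4, "hand": 150}

```text
time_s: 17.2
tcp_pos: [0.446, -0.1941, 0.0735]
orientation: [[0.429, 0.903, 0.002], [0.903, -0.429, -0.001], [0.0, 0.002, -1.0]]
contact_force: [5.9, -2.9, -4.6]
width: 0.0351
grip_force: 3.5
```

```bash
python3 -c "from h import *; st()"
```

```text
t 17.2 r 0.1265 theta pos 0.467 tool 0.466 z 0.0735 Ftool [-0.11  6.62] M 0.837 w 0.0351 q6 1.6
```

jog_arm:
  motion:
    - {"tx": 0.01, "ty": -0.21, "tz": 0, "ax": 0, "ay": 0, "az": 0.4, "hand": 150}
    - {"tx": 0.01, "ty": -0.21, "tz": 0, "ax": 0, "ay": 0, "az": 0.4, "hand": 150}

```text
time_s: 17.37
tcp_pos: [0.4368, -0.1891, 0.0736]
orientation: [[0.503, 0.864, 0.002], [0.864, -0.503, -0.001], [0.0, 0.002, -1.0]]
contact_force: [6.4, -4.6, -3.5]
width: 0.0353
grip_force: 3.7
```

```bash
python3 -c "from h import *; st()"
```

```text
t 17.3667 r 0.1264 theta pos 0.55 tool 0.55 z 0.0736 Ftool [-0.79  7.87] M 0.995 w 0.0353 q6 1.69
```

jog_arm:
  motion:
    - {"tx": 0.01, "ty": -0.21, "tz": 0, "ax": 0, "ay": 0, "az": 0.4, "hand": 150}
    - {"tx": 0.01, "ty": -0.21, "tz": 0, "ax": 0, "ay": 0, "az": 0.4, "hand": 150}

```text
time_s: 17.53
tcp_pos: [0.428, -0.1834, 0.0736]
orientation: [[0.574, 0.819, 0.002], [0.819, -0.574, -0.001], [-0.0, 0.002, -1.0]]
contact_force: [4.7, -5.9, -4.0]
width: 0.035
grip_force: 3.7
```

```bash
python3 -c "from h import *; st()"
```

```text
t 17.5333 r 0.1263 theta pos 0.633 tool 0.634 z 0.0736 Ftool [-2.14  7.26] M 0.917 w 0.035 q6 1.78
```

jog_arm:
  motion:
    - {"tx": 0.01, "ty": -0.21, "tz": 0, "ax": 0, "ay": 0, "az": 0.4, "hand": 150}
    - {"tx": 0.01, "ty": -0.21, "tz": 0, "ax": 0, "ay": 0, "az": 0.4, "hand": 150}

```text
time_s: 17.7
tcp_pos: [0.4198, -0.177, 0.0736]
orientation: [[0.64, 0.768, 0.002], [0.768, -0.64, -0.002], [-0.0, 0.002, -1.0]]
contact_force: [3.0, -6.3, -2.5]
width: 0.0353
grip_force: 3.3
```

```bash
python3 -c "from h import *; st()"
```

```text
t 17.7 r 0.1262 theta pos 0.715 tool 0.718 z 0.0736 Ftool [-2.92  6.39] M 0.806 w 0.0353 q6 1.87
```

```bash
sed -i 's/,"w",round/,"tau",np.round(o["torque"],3),"w",round/' h.py; python3 -c "from h import *; st()"
```

```text
t 17.7 r 0.1262 theta pos 0.715 tool 0.718 z 0.0736 Ftool [-2.92  6.39] M 0.806 tau [-1.076e+00 -7.520e-01  1.000e-03] w 0.0353 q6 1.87
```

jog_arm:
  motion:
    - {"tx": 0.01, "ty": -0.16, "tz": 0, "ax": 0, "ay": 0, "az": 0.3, "hand": 150}
    - {"tx": 0.01, "ty": -0.16, "tz": 0, "ax": 0, "ay": 0, "az": 0.3, "hand": 150}

```text
time_s: 17.87
tcp_pos: [0.414, -0.1716, 0.0736]
orientation: [[0.687, 0.726, 0.002], [0.726, -0.687, -0.002], [-0.001, 0.003, -1.0]]
contact_force: [4.4, -10.5, -3.8]
width: 0.0354
grip_force: 4.6
```

```bash
python3 -c "from h import *; st()"
```

```text
t 17.8667 r 0.126 theta pos 0.778 tool 0.78 z 0.0736 Ftool [-4.58 10.4 ] M 1.309 tau [-1.822 -0.725  0.005] w 0.0354 q6 1.94
```

jog_arm:
  motion:
    - {"tx": 0, "ty": -0.053, "tz": 0, "ax": 0, "ay": 0, "az": 0.1, "hand": 150}

```text
time_s: 17.95
tcp_pos: [0.4129, -0.1707, 0.0736]
orientation: [[0.695, 0.719, 0.001], [0.719, -0.695, -0.002], [-0.001, 0.003, -1.0]]
contact_force: [3.7, -10.2, -4.4]
width: 0.0349
grip_force: 4.8
```

```bash
python3 -c "from h import *; st()"
```

```text
t 17.95 r 0.1261 theta pos 0.79 tool 0.791 z 0.0736 Ftool [-4.77  9.71] M 1.224 tau [-1.796 -0.805  0.008] w 0.0349 q6 1.95
```

jog_arm:
  motion:
    - {"tx": 0, "ty": -0.053, "tz": 0, "ax": 0, "ay": 0, "az": 0.1, "hand": 150}

```text
time_s: 18.03
tcp_pos: [0.4122, -0.17, 0.0737]
orientation: [[0.702, 0.713, 0.002], [0.713, -0.702, -0.002], [-0.001, 0.003, -1.0]]
contact_force: [4.8, -10.6, -4.9]
width: 0.0352
grip_force: 4.9
```

```bash
python3 -c "from h import *; st()"
```

```text
t 18.0333 r 0.1261 theta pos 0.797 tool 0.8 z 0.0737 Ftool [-4.14 10.87] M 1.369 tau [-1.788 -0.863  0.014] w 0.0352 q6 1.96
```

Torque readings while moving slowly are 1.31, 1.22 and 1.37 N m, mean about 1.3, which matches the trend from the earlier strokes. I stop here, centre the jaws, lift off and check.

jog_arm:
  motion:
    - {"tx": 0, "ty": 0.2, "tz": 0, "ax": 0, "ay": 0, "az": 0, "hand": 150}
    - {"tx": 0, "ty": 0.15, "tz": 0, "ax": 0, "ay": 0, "az": 0, "hand": 130}
    - {"tx": 0, "ty": 0, "tz": 0, "ax": 0, "ay": 0, "az": 0, "hand": 120}
    - {"tx": 0, "ty": 0, "tz": -0.4, "ax": 0, "ay": 0, "az": 0, "hand": 120}
    - {"tx": 0, "ty": 0, "tz": -0.7, "ax": 0, "ay": 0, "az": 0, "hand": 120}
    - {"tx": 0, "ty": 0, "tz": -0.8, "ax": 0, "ay": 0, "az": 0, "hand": 120}
    - {"tx": 0, "ty": 0, "tz": -0.8, "ax": 0, "ay": 0, "az": 0, "hand": 120}
    - {"tx": 0, "ty": 0, "tz": -0.8, "ax": 0, "ay": 0, "az": 0, "hand": 120}
    - {"tx": 0, "ty": 0, "tz": -0.8, "ax": 0, "ay": 0, "az": 0, "hand": 120}
    - {"tx": -0.8, "ty": -0.3, "tz": -0.4, "ax": 0, "ay": 0, "az": 0, "hand": 120}
    - {"tx": -0.8, "ty": -0.3, "tz": 0, "ax": 0, "ay": 0, "az": 0, "hand": 120}
    - {"tx": -0.8, "ty": -0.3, "tz": 0, "ax": 0, "ay": 0, "az": 0, "hand": 120}
    - {"tx": 0, "ty": 0, "tz": 0, "ax": 0, "ay": 0, "az": 0, "hand": 120}

```text
time_s: 19.12
tcp_pos: [0.3575, -0.203, 0.1907]
orientation: [[0.7, 0.714, -0.001], [0.714, -0.7, 0.0], [-0.001, -0.001, -1.0]]
contact_force: [-0.1, 0.2, -0.6]
width: 0.0451
grip_force: 0.0
```

```bash
python3 - <<'E'
from h import *
c=capture("scene"); a=cv2.resize(c["frame"][185:265,265:385,::-1],None,fx=5,fy=5,interpolation=cv2.INTER_CUBIC)
d=capture("top"); b=d["frame"][180:380,300:500,::-1]
im=np.zeros((600,600,3),np.uint8); im[:400]=a; im[400:600,:200]=b; im[400:,200:]=cv2.resize(d["frame"][240:290,320:420,::-1],(400,200),interpolation=cv2.INTER_CUBIC)
cv2.imwrite("pics/s7.png",im); st()
E
```

```text
t 19.2167 r 0.1866 theta pos 0.876 tool 0.797 z 0.1907 Ftool [0.09 0.36] M 0.065 tau [-0.045 -0.006  0.02 ] w 0.0448 q6 1.83
```

View pics/s7.png

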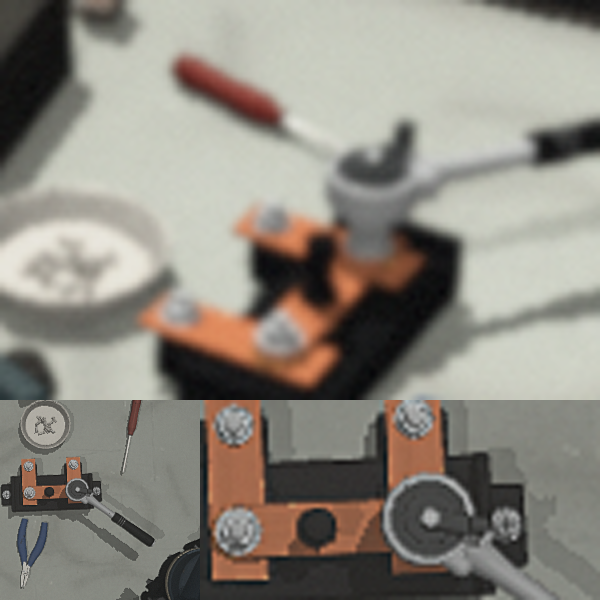

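The final view shows the link home under the socket. The lever (475,522) lies counter-clockwise of the handle, so it is set to tighten. Pliers, driver and dish are in place and the arm is clear.

```bash
python3 -c "from plant import *; print(job_done())"
```

```text
the job is handed in; nothing more can be done
None
```

The job is handed in: the link is home under the nut, the lever is at tighten, and the wrench is on the nut, last read at about 1.3 N m (noisy, 1.22 to 1.37). My first push on the link's knob caught it badly and briefly read about 38 N per horizontal axis (56 N in all) at the wrist, and a later push at the lever's stop clicked the handle back about 0.12 rad.

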